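Refit the drive gear and clip down the gear-case cover

ROBOT

A 7-joint arm with a two-finger parallel gripper is mounted at the origin on the work surface. World frame = base frame: x ahead of the robot, y to its left, z up, the work surface at z = 0. Lengths are in mm, angles in rad, forces in N, time in s.
With the tool pointing down it reaches from about 400 to 900 mm from the base axis. Payload 5.5 kg.
Tool frame: the origin (TCP) lies at the very end of the fingers, on their centre line; the grasp point (between the pads) lies 19 mm behind it; z points along the fingers, y is the line along which they close (so a half turn about z gives the same grasp; the last joint's range is limited). The gripper opens to 85 mm and grips with 20 to 120 N. Pads are 22 mm wide; open, the fingers measure 114 mm over their backs; the gripper's body (76 mm by 85 mm) begins 54 mm behind the grasp point. The pads swing forward as they close: fully open they stand 13 mm farther back than shut.
Start: joints at [-0.982, 0.501, -0.427, 1.55, 0.221, 1.138, -0.21], TCP at [208.006, 615.819, 231.31] pointing down, gripper open.
Joint ranges: [-2.88, 2.88], [-0.31, 2.03], [-1.54, 1.56], [0.2, 2.42], [-1.41, 4.55], [0.19, 2.02], [-2.57, 2.57]. Speed limits (rad/s): [2.57, 2.57, 3.14, 3.14, 3.14, 3.14, 3.14].

INTERFACE

Orientations are given as a unit quaternion [w, x, y, z].
In Python, from rig import sensors, eyes, env, finder gives the robot as it stands.
- The arm moves only by the tool drive_tool, never from a script. Its argument "rows" is a list that holds one entry, the list of rows, each a list of 7 numbers: the gripper's target within -1 to 1 (fully open at 1, half-way at 0, shut at -1), then the shift along the tool's x, y, z scaled (see below), then the turn, a rotation vector about the tool's x, y, z scaled (see below). In form: [[[claw, tx, ty, tz, wx, wy, wz], ...]]. A call has 1 to 12 rows; each row is the pose to reach, as a shift and turn from the pose commanded when the call began, along the tool's axes at that moment, turning the shorter way round; what a row does not reach only later rows make up. The controller multiplies each number of a shift by 0.25 m and each number of a turn by 2 pi rad. A row lasts 1/10 s, in which the tool goes at most 50 mm and 8.59 degrees, less where a joint would pass 70% of its speed; a pose out of reach is approached as far as the arm can. A call with a number of a shift or a turn outside -1 to 1 is refused whole. A call with a gripper value outside its range is refused whole. The fingers move at their own pace and stop on an object; "force" is the grip in N (left out, the last holds). Time passes only in rows, so rows that repeat a pose let the fingers close. It gives the time, the measured TCP pose, the force, the opening and the grip force at its end, in the units of the state.
- sensors.get_state(): the state, without advancing time (a new reading comes with each control period).
- eyes.capture(name): name is "scene" or "top" or "wrist"; returns the picture (480x640x3 uint8, blue, green, red); there is no depth.
- eyes.calibration(name): a dict with "mtx" (3x3 intrinsics, pixels), "position" and "attitude" of the camera in the world; the wrist camera has in their place "mount" (4x4, takes a point from camera to tool coordinates, whose origin is the TCP and whose axes are the flange's). Camera axes: x right, y up, looking along -z (the intrinsics and any distortion apply to the point x, -y, -z); pixel columns grow to the right and rows downward; lengths in mm; the calibration is good to about 2 mm. A picture is of the moment at which its call begins: read the wrist's pose just before it. calibration takes no time and is no camera call.
- env.sign_off(): hands the job in; it is judged then, once.
Trained networks look in the newest picture that a camera, given by its name, has taken for a name from the list of things; names that differ only in an ending like _2 or _b are one class to them, and where a whole thing is asked for, a point or a joint stands for the part that bears it (a point fixed in the world has none). Each returns a list of dicts, best first, with "confidence" (0 to 1); they miss things now and then, are a little off and sometimes report something else, mostly with a low value. They report only what shows in the picture. A call takes as long as a camera call. They do not tell look-alikes from the thing itself.
- finder.search_frame(camera, name): "centre" ([x, y, z] in mm, in world coordinates, good to about 4 mm: the middle of the surface that is visible of it).
The state is a dict: "time": time; "joints": joint angles; "joint_vel": joint speeds; "joint_efforts": joint torques, N m; "position": TCP position; "orientation": TCP orientation; "force": force on the tool from outside, world axes, zero at the start; "torque": the same for the moment, N m; "width": finger opening in mm; "finger_force": force on a finger pad.
Only numpy, scipy, OpenCV 4.12 (cv2) and the standard library are available. Lean on these libraries where they do the work, as an engineer would, in place of code of your own. Each camera call takes 0.05 s, during which the arm holds its last target. There are 200 camera calls.

TASK

Put the sandal gluing machine's gear case back together: slide the larger gear wheel fully down onto the shaft inside the open case, then set the longer cover (the one that fits the case) on top and press it straight down by hand until both clip arms have snapped under the rim and it sits flush. Then let go, and leave the smaller cover, the smaller gear and everything else on the bench where they are.

Things in the scene. Friction and masses are not known exactly. Their poses are not given: they have to be found in the camera images.
- machine: Fixed bench machine: an open-topped grey rectangular gear case on a dark base plate, with a black rubber glue roller beside it. Origin on the bench under the centre of the case, z up. The case is 110 mm along its x by 80 mm along its y, rim (top) 60 mm above the bench, walls 6 mm, inner floor at 8 mm.
- rim_center (a point): Centre of the case's open mouth (98 x 68 mm) at rim height, 60 mm above the bench. A lip on each end wall of the case juts 5 mm outward, to 60 mm from this point along x, and reaches 12 mm down from the rim: the clips snap under it.
- roller_center (a point): Middle of the machine's black glue roller (48 mm diameter, along the machine's x), on the case's -y side, 50 mm above the bench; its two metal brackets, 35 mm to either side in y and up to 72 mm high, begin 33 mm from the case wall.
- shaft_tip (a point): Tip of the upright steel shaft in the middle of the case, 40 mm above the bench; shaft 12 mm in diameter with a tapered tip (last 4 mm). A shoulder 12 mm above the bench stops the gear.
- gear_center (a point): The larger gear wheel, loose, lying flat on the bench with its hub up: toothed steel disc 52 mm over the teeth and 12 mm thick, with a round hub of 24 mm diameter above it, 40 mm high in all; through bore 15 mm. The point is on its axis, half-way up (20 mm above its underside); z is its axis. Fully home on the shaft, this point is 32 mm above the bench.
- cover_grip (a point): The longer cover, grey plastic, right way up on its two clip arms; fits either way round. Cap 121 x 76 mm (x by y), 14 mm thick; on top a handle rib 70 mm long (x), 24 mm wide (y), 35 mm tall. Clip arms hang at the cap's ends (133 mm over both) to 34 mm below its underside. Point: in the rib, 66 mm above the arm tips, 17 mm below the rib's top; x along its length (goes along the case's x), z up.
- cover_under (a point): Middle of the underside of the longer cover's cap, 32 mm below cover_grip; it lies at the case's rim height, 60 mm above the bench, when the cover is home. Below it a 5 mm deep locating ledge enters the opening with 3 mm of play to each side.
- clip_a (a joint): Sprung clip arm at the +x end of the longer cover: 0 as it hangs straight, positive (rad) when bent outward. Its barb starts to ride on the lip about 25 mm before the cover is home, bends to about 0.13, and springs back to about 0 when it snaps under the lip, about 3 mm before home. Snapping both arms takes roughly 8 to 15 N straight down.
- clip_b (a joint): The same for the arm at the -x end.
- small_cover_grip (a point): The smaller cover (leave alone): the same shape, cap 80 x 60 mm, 92 mm over its arms, rib 50 mm long, 84 mm tall in all. Point in the rib, 66 mm above the bench; x along its length.
- small_gear_center (a point): The smaller gear (leave alone): 35 mm over the teeth, hub 18 mm, 40 mm tall. Point on its axis half-way up.
- sandal_center (a point): Brown sandal (leave alone), 240 x 80 mm, 75 mm tall, x along it; point 30 mm above the bench.
- glue_can_center (a point): Metal glue can (leave alone), 60 mm diameter, 95 mm tall; its centre.
- rivet_tin_center (a point): Small metal tin (leave alone), 40 mm diameter, 30 mm tall; its centre.
- spool_center (a point): Thread spool standing up (leave alone), 40 mm diameter, 48 mm tall; its centre.
- jar_center (a point): Brown glass jar with a black lid (leave alone), 54 mm diameter, 75 mm tall; its centre.
- heel_block_center (a point): Wooden heel block (leave alone), 60 x 50 mm, 45 mm tall; its centre.
- insoles_center (a point): Stack of insoles (leave alone), 220 x 74 mm, 30 mm tall, x along it; its centre.
There are look-alikes about, which are no part of the job. Leave any blue look-alike of the part that bears gear_center alone.

How it is judged (in metres and radians):
On the way, in this order (a step that is already met when the one before it is completed fails the run):
1. the larger gear is fully home on the shaft and let go (horizontal distance between gear_center and shaft_tip below 0.003 m and z of gear_center in the frame of machine between 0.028 and 0.0345 m and angle between gear_center's own z axis and vertical below 0.1 rad and contact force between the fingers and gear below 0.3 N), for 0.2 s.
2. the longer cover is pressed home by the robot, both clips snapped under the rim (z of cover_under in the frame of machine between 0.057 and 0.0617 m and x of cover_under in the frame of machine between -0.004 and 0.004 m and y of cover_under in the frame of machine between -0.005 and 0.005 m and angle between cover_under's own z axis and vertical below 0.05 rad and value of joint each of clip_a, clip_b below 0.04 rad and horizontal distance between gear_center and shaft_tip below 0.003 m and z of gear_center in the frame of machine between 0.028 and 0.0345 m and angle between gear_center's own z axis and vertical below 0.1 rad and contact force between any of the fingers, the arm and cover above 0.3 N), for 0.04 s.
At the end, for the whole second after the job is handed in: Larger gear on the shaft within 3 mm of its axis and 2.5 mm of fully down; longer cover on the case within 4 mm along and 5 mm across, cap underside within 1.7 mm of the rim, tilted less than 0.05 rad, both clips sprung back (under 0.04 rad); everything at rest and released (horizontal distance between gear_center and shaft_tip below 0.003 m and z of gear_center in the frame of machine between 0.028 and 0.0345 m and angle between gear_center's own z axis and vertical below 0.1 rad and z of cover_under in the frame of machine between 0.057 and 0.0617 m and x of cover_under in the frame of machine between -0.004 and 0.004 m and y of cover_under in the frame of machine between -0.005 and 0.005 m and angle between cover_under's own z axis and vertical below 0.05 rad and value of joint each of clip_a, clip_b below 0.04 rad and linear speed of each of cover, gear below 0.02 m/s); the robot touches nothing.
It fails at once if a thing to be left alone is shifted by more than 40 mm (distance of any of small_cover_grip, small_gear_center, sandal_center, glue_can_center, rivet_tin_center, spool_center, insoles_center, jar_center, heel_block_center from where it was at the start of the episode above 0.04 m).
It also fails if it takes over 61 s, if anything falls off the work surface, if the arm or the gripper's body presses on something with over 40 N, if the wrist force passes 120 N, or if a joint passes its speed limit or range.

## Working session

There is one attempt and no reset: what is moved stays moved. The work goes in short steps, Python scripts to look and compute and a tool call to move; the robot and the scene stay as the last step left them, time stands still between calls to the robot, and variables do not carry over. Pictures are saved under pics/ and viewed, at most 10 in all, crops included, and the job is handed in when it is done.

Besides the shell and the picture viewer there is one more tool, called after ">>>" by a JSON object that holds its "name" and its "arguments", one argument or row to a line. drive_tool: Moves the arm, as the interface text tells. Shifts and turns lie within -1 to 1; 1 stands for 0.25 m of shift or 2 pi rad of turn. Its arguments: {"type":"object","properties":{"rows":{"type":"array","items":{"type":"array","items":{"type":"array","items":{"type":"number","minimum":-1,"maximum":1}}}},"force":{"type":"number"}},"required":["rows"]}

```bash
mkdir -p pics; ls; python3 - <<'E'
from rig import sensors, eyes, env, finder
import cv2, numpy as np
s=sensors.get_state(); print({k:np.round(s[k],3).tolist() for k in ('time','position','orientation','force','width')})
for c in ('top','scene'):
    im=eyes.capture(c); cv2.imwrite(f'pics/{c}0.png',im)
    k=eyes.calibration(c); print(c,k)
    for n in ('machine','gear_center','cover_grip','small_cover_grip','small_gear_center') :
        for r in finder.search_frame(c,n)[:4]: print(c,n,np.round(r['centre'],1),round(r['confidence'],2))
print(eyes.calibration('wrist'))
print(sensors.get_state()['time'])
E
```

```text
pics
{'time': 0.0, 'position': [207.843, 615.133, 230.26], 'orientation': [-0.0, 0.162, 0.987, -0.001], 'force': [-0.17, 0.623, -0.923], 'width': 85.048}
top {'mtx': array([[485.86146653,   0.        , 325.02023912],
       [  0.        , 485.86146653, 235.08925705],
       [  0.        ,   0.        ,   1.        ]]), 'position': array([ 394.115788  ,  -13.8041375 , 1243.26646221]), 'attitude': array([ 0.71522524,  0.03965057, -0.03343885, -0.69696667])}
top machine [633.6  41.   31.9] 0.91
top machine [527.3 200.7  29.9] 0.32
top gear_center [ 493.8 -346.3   12.9] 0.86
top gear_center [ 585.1 -341.6   13.1] 0.66
top gear_center [ 672.7 -338.9   10.4] 0.6
top gear_center [422.7 219.6  52.2] 0.3
top cover_grip [ 399.  -228.6   47.6] 0.81
top small_cover_grip [424.7 220.6  52.8] 0.9
top small_cover_grip [628.8  38.5  38.1] 0.69
top small_gear_center [589.7 334.9   8.4] 0.71
scene {'mtx': array([[554.8029622 ,   0.        , 309.17955816],
       [  0.        , 554.8029622 , 242.27356866],
       [  0.        ,   0.        ,   1.        ]]), 'position': array([1415.21531118, -701.481532
[... 409 characters left out ...]
er_grip [ 729.7 -231.9   51.1] 0.35
scene small_cover_grip [448.6 210.4  49.7] 0.65
scene small_cover_grip [ 534.9 -202.8   34.2] 0.46
scene small_gear_center [594.9 335.7  11.7] 0.6
{'mtx': array([[414.93055377,   0.        , 314.47443353],
       [  0.        , 414.93055377, 243.55862191],
       [  0.        ,   0.        ,   1.        ]]), 'mount': array([[ 2.42644301e-04,  9.52071764e-01,  3.05874643e-01,
         7.78783932e+01],
       [ 9.99999921e-01, -1.34672721e-04, -3.74095040e-04,
        -1.57893715e-02],
       [-3.14972354e-04,  3.05874709e-01, -9.52071722e-01,
        -1.42963815e+02],
       [ 0.00000000e+00,  0.00000000e+00,  0.00000000e+00,
         1.00000000e+00]])}
0.6
```

View pics/top0.png

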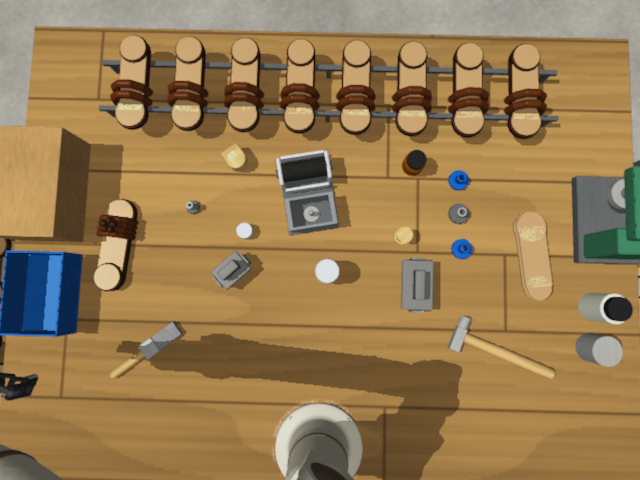

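View pics/scene0.png

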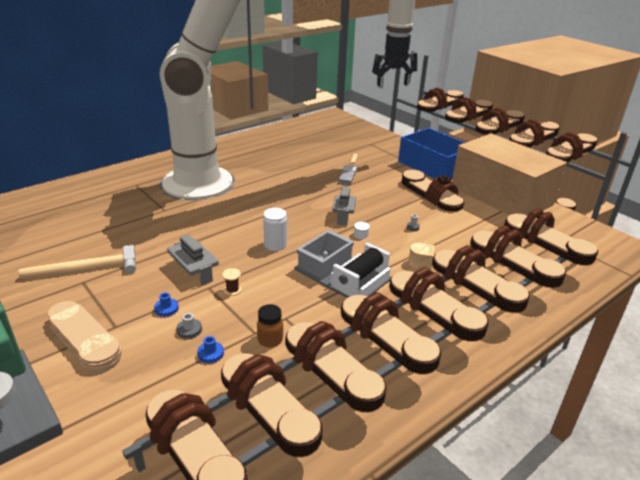

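The top view shows three look-alike gears in a row: blue (459,180), grey steel (459,213) and blue (461,249). The grey one fits the description ("steel", not blue). There are two grey covers: the large one at (417,285) and a smaller one at (231,269). The larger is the one meant. The case is at (312,211) with its roller at (305,168), so the machine's -y points roughly along world +x. I'll confirm this in a crop.

```bash
cat > h.py <<'E'
from rig import sensors, eyes, env, finder
import cv2, numpy as np
from scipy.spatial.transform import Rotation as Ro
def rot(q): return Ro.from_quat(np.roll(q,-1))
def cam(c,s=None):
    k=eyes.calibration(c)
    if c=='wrist':
        T=np.eye(4); T[:3,:3]=rot(s['orientation']).as_matrix(); T[:3,3]=s['position']; M=T@k['mount']
        return k['mtx'],M[:3,3],M[:3,:3]
    return k['mtx'],k['position'],rot(k['attitude']).as_matrix()
def px2w(C,uv,z):
    K,p,R=C; d=np.linalg.inv(K)@[uv[0],uv[1],1]; d=R@(d*[1,-1,-1]); return p+d*(z-p[2])/d[2]
def w2px(C,P):
    K,p,R=C; c=(np.atleast_2d(P)-p)@R*[1,-1,-1]; c=c@K.T; return c[:,:2]/c[:,2:]
def tgt(xyz,yaw,s=None):
    """move numbers to tool-down pose with tool x axis at yaw (rad, world)"""
    s=s or sensors.get_state(); R=rot(s['orientation'])
    c,q=np.cos(yaw),np.sin(yaw); G=Ro.from_matrix(np.array([[c,q,0],[q,-c,0],[0,0,-1]]))
    t=R.inv().apply(np.array(xyz)-s['position'])/250; w=(R.inv()*G).as_rotvec()/2/np.pi
    return np.round(t,4),np.round(w,4)
def wshot(name):
    s=sensors.get_state(); im=eyes.capture('wrist'); cv2.imwrite(f'pics/{name}.png',im); return s,im,cam('wrist',s)
E
python3 - <<'E'
from h import *
im=cv2.imread('pics/top0.png')
def crop(x,y,w,h,W,H): return cv2.resize(im[y:y+h,x:x+w],(W,H),interpolation=cv2.INTER_CUBIC)
a=crop(262,145,100,100,400,400); b=crop(380,145,100,100,400,400); c=crop(380,250,80,40,400,200); d=crop(200,245,80,40,400,200)
c=crop(375,245,100,50,400,200)[:,:]; c=crop(370,250,120,75,400,200)
cv2.imwrite('pics/crop1.png',np.vstack([np.hstack([a,b]),np.hstack([crop(370,255,100,60,400,200)[:, :],crop(190,240,100,60,400,200)])]))
C=cam('top')
for n,uv,z in (('shaft',(312,213),40),('gear',(459,213),40),('cover',(417,285),83),('roller',(305,168),74)): print(n,px2w(C,uv,z).round(1))
E
```

```text
shaft [573.6  32.5  40. ]
gear [ 582.8 -334.5   40. ]
cover [ 400.9 -223.3   83. ]
roller [679.6  51.6  74. ]
```

View pics/crop1.png

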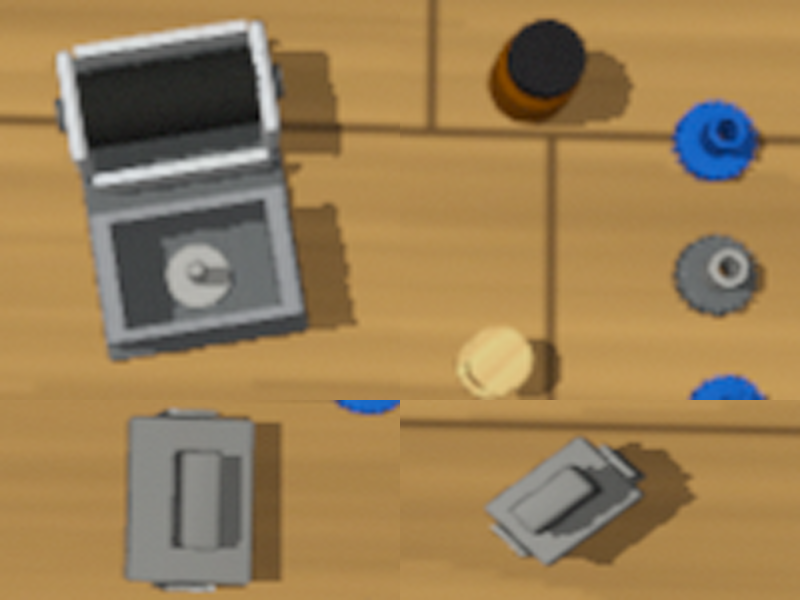

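The crop confirms it: grey gear with hub at (459,213) between the blue ones, the larger cover at (417,285) versus the smaller at (231,269), and the shaft in the case near (311,212). Next I move over the case.

```bash
python3 - <<'E'
from h import *
s=sensors.get_state()
print(tgt((570,33,200),np.radians(187),s),tgt((570,33,200),np.radians(161.4),s))
E
```

```text
(array([-2.118 , -1.7453,  0.1251]), array([ 0.    , -0.    , -0.0713])) (array([-2.118 , -1.7453,  0.1251]), array([ 0.    , -0.    , -0.0002]))
```

>>> {"name": "drive_tool", "arguments": {
  "rows": [
    [[1,-0.9,-0.74,0.05,0,0,0],[1,-0.9,-0.74,0.05,0,0,0],[1,-0.9,-0.74,0.05,0,0,0],[1,-0.9,-0.74,0.05,0,0,0],[1,-0.9,-0.74,0.05,0,0,0],[1,-0.9,-0.74,0.05,0,0,0]]
  ]
}}

```text
time: 1.2
position: [363.5, 365.8, 218.9]
orientation: [0.0, 0.163, 0.987, -0.0]
force: [0.4, -0.3, -0.3]
width: 85.1
finger_force: 0.0
```

>>> {"name": "drive_tool", "arguments": {
  "rows": [
    [[1,-0.9,-0.74,0.05,0,0,0],[1,-0.9,-0.74,0.05,0,0,0],[1,-0.9,-0.74,0.05,0,0,0],[1,-0.9,-0.74,0.05,0,0,0],[1,-0.9,-0.74,0.05,0,0,0],[1,-0.9,-0.74,0.05,0,0,0]]
  ]
}}

```text
time: 1.8
position: [517.3, 118.3, 206.6]
orientation: [0.001, 0.163, 0.987, -0.0]
force: [0.6, -0.6, 0.0]
width: 85.3
finger_force: 0.0
```

>>> {"name": "drive_tool", "arguments": {
  "rows": [
    [[1,-0.318,-0.265,0.025,0,0,-0.0713],[1,-0.318,-0.265,0.025,0,0,-0.0713],[1,-0.318,-0.265,0.025,0,0,-0.0713],[1,-0.318,-0.265,0.025,0,0,-0.0713],[1,-0.318,-0.265,0.025,0,0,-0.0713],[1,-0.318,-0.265,0.025,0,0,-0.0713]]
  ]
}}

```text
time: 2.4
position: [569.4, 35.1, 200.2]
orientation: [-0.0, -0.061, 0.998, 0.0]
force: [-0.3, 0.7, -0.0]
width: 85.4
finger_force: 0.0
```

```bash
python3 - <<'E'
from h import *
s,im,C=wshot('w1'); print(s['time'],s['position'],s['orientation'],s['joints'])
print(tgt((570,33,200),np.radians(187),s))
E
```

```text
2.4 [569.43705545  35.14708592 200.22239475] [-3.54010153e-05 -6.10192051e-02  9.98136488e-01  4.54720417e-04] [ 0.07320377  0.36959183 -0.22600484  1.7913714   0.0957996   0.99133219
  1.50233509]
(array([-0.0012, -0.0088,  0.0009]), array([ 0.0001, -0.    , -0.    ]))
```

View pics/w1.png

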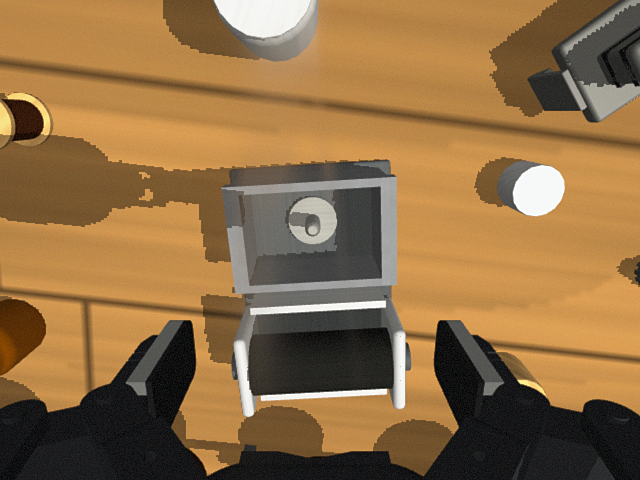

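Shaft tip at about (312,222); case rim outer corners about (222,186), (396,178), (397,288), (233,294). I'll zoom in for accuracy.

```bash
python3 - <<'E'
from h import *
im=cv2.imread('pics/w1.png'); cv2.imwrite('pics/w1c.png',cv2.resize(im[160:310,210:410],(800,600),interpolation=cv2.INTER_CUBIC))
E
```

```text
(no output)
```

View pics/w1c.png

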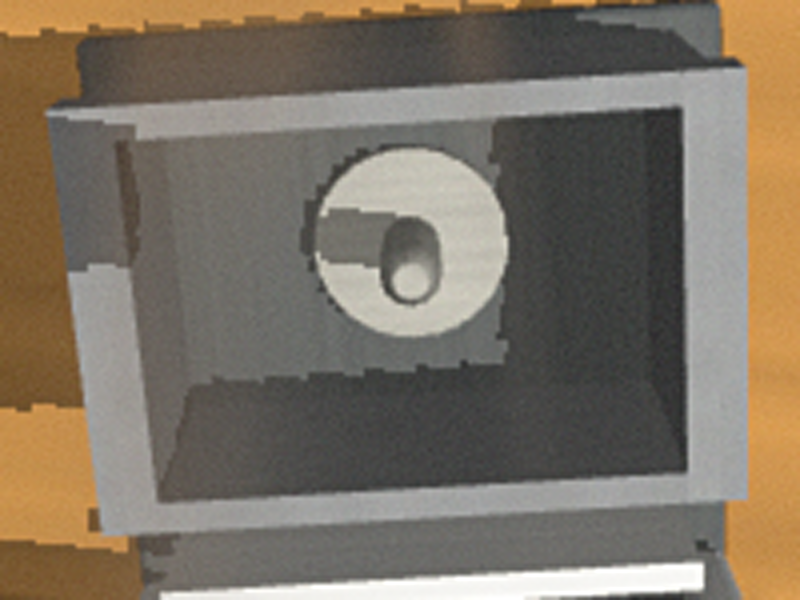

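```bash
cat > fit.py <<'E'
from h import *
from scipy.optimize import least_squares
def fit2d(C,uv,pts,x0):
    """fit x,y,yaw of model points to pixels"""
    uv=np.array(uv,float); pts=np.array(pts,float)
    def pose(p):
        c,s=np.cos(p[2]),np.sin(p[2]); P=pts.copy(); P[:,:2]=pts[:,:2]@[[c,s],[-s,c]]+p[:2]; return P
    r=least_squares(lambda p:(w2px(C,pose(p))-uv).ravel(),x0,x_scale=[1,1,.01])
    return r.x,r.fun.reshape(-1,2).round(1)
E
python3 - <<'E'
from fit import *
s={'position':[569.437,35.147,200.222],'orientation':[-3.54e-05,-6.10192051e-02,9.98136488e-01,4.547e-04]}
C=cam('wrist',s)
uv=(np.array([(50,110),(745,65),(747,498),(103,535),(120,143),(684,107),(688,470),(158,502),(410,278),(411,242)])+.5)/4-.5+[210,160]
pts=[(-60,40,60),(60,40,60),(60,-40,60),(-60,-40,60),(-49,34,60),(49,34,60),(49,-34,60),(-49,-34,60),(0,0,40),(0,0,12)]
x,r=fit2d(C,uv,pts,[573,32,np.radians(97)]); print(x,np.degrees(x[2]),r.tolist())
print(px2w(C,uv[8],40),px2w(C,uv[9],12))
s=sensors.get_state(); print(tgt((583,-336,200),np.radians(187),s))
E
```

```text
[578.03697591  34.72158759   1.75499704] 100.55392320579521 [[-0.6, -0.1], [0.7, 0.3], [0.3, 0.1], [0.1, 0.1], [-1.2, -0.7], [-0.1, -0.5], [0.1, 0.4], [0.2, 0.1], [0.4, 0.6], [0.2, 0.3]]
[577.59904385  34.38256397  40.        ] [577.82492816  34.49849923  12.        ]
(array([ 1.284e-01, -1.480e+00,  1.000e-04]), array([0.0001, 0.    , 0.0001]))
```

>>> {"name": "drive_tool", "arguments": {
  "rows": [
    [[1,0.064,-0.74,0,0,0,0],[1,0.064,-0.74,0,0,0,0],[1,0.064,-0.74,0,0,0,0],[1,0.064,-0.74,0,0,0,0]]
  ]
}}

```text
time: 2.85
position: [576.4, -155.1, 200.5]
orientation: [0.0, -0.06, 0.998, -0.001]
force: [0.2, -0.2, 0.1]
width: 85.6
finger_force: 0.0
```

>>> {"name": "drive_tool", "arguments": {
  "rows": [
    [[1,0.064,-0.74,0.1,0,0,0],[1,0.064,-0.74,0.1,0,0,0],[1,0.064,-0.74,0.1,0,0,0],[1,0.064,-0.74,0.1,0,0,0],[1,0.064,-0.74,0.1,0,0,0]]
  ]
}}

```text
time: 3.35
position: [581.0, -345.0, 174.0]
orientation: [-0.001, -0.057, 0.998, -0.002]
force: [-1.0, -0.9, 0.2]
width: 85.3
finger_force: 0.0
```

```bash
python3 - <<'E'
from h import *
s,im,C=wshot('w2'); print(s['time'],s['position'],s['orientation'])
p=w2px(C,[583,-336,40])[0]; print(p)
g=im[int(p[1])-75:int(p[1])+75,int(p[0])-100:int(p[0])+100]
print(int(p[0])-100,int(p[1])-75)
cv2.imwrite('pics/w2c.png',cv2.resize(g,(800,600),interpolation=cv2.INTER_CUBIC))
E
```

```text
3.35 [ 580.9543929  -344.96341975  174.02702025] [-0.00116464 -0.05663019  0.9983928  -0.00186623]
[327.81591707 233.01923004]
227 158
```

View pics/w2c.png

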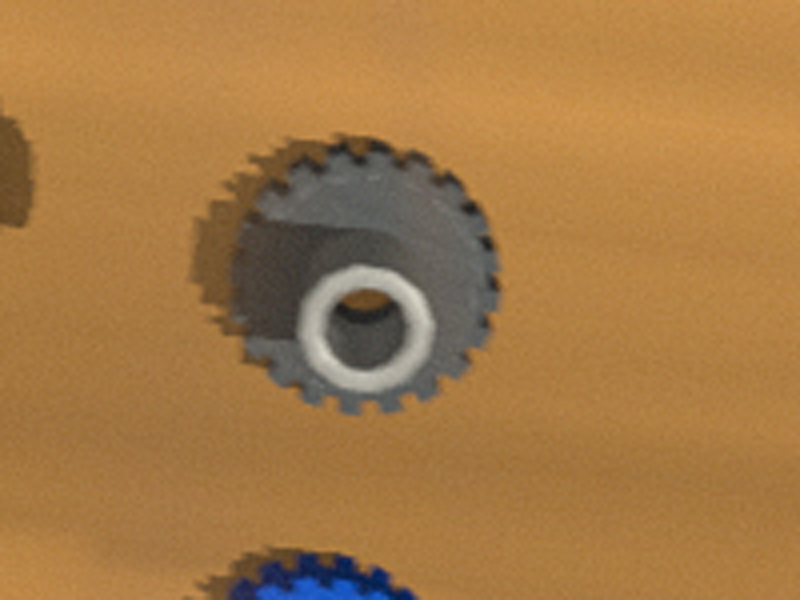

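Grey gear: hub ring centre at crop (367,328), disc centre about (367,277), which is full-frame (318.5,239.9).

```bash
python3 - <<'E'
from h import *
sc={'position':[580.954,-344.963,174.027],'orientation':[-0.00116464,-0.05663019,0.9983928,-0.00186623]}
C=cam('wrist',sc)
for uv,z in (((367,328),40),((367,277),12)): 
    p=px2w(C,(np.array(uv)+.5)/4-.5+[227,158],z); print(p)
    if z==40: P=p
s=sensors.get_state(); print(s['time'],s['position'],s['orientation'])
for z in (60,16): print(tgt((P[0],P[1],z),np.radians(187),s))
E
```

```text
[ 588.52458368 -341.96341809   40.        ]
[ 586.9785551 -341.9855231   12.       ]
3.4 [ 582.18186214 -340.78401096  174.3083835 ] [-7.05575943e-04 -5.83763360e-02  9.98294284e-01 -4.76575319e-04]
(array([-0.0253, -0.0072,  0.4572]), array([-0.0001, -0.0002, -0.0009]))
(array([-0.0256, -0.0071,  0.6332]), array([-0.0001, -0.0002, -0.0009]))
```

>>> {"name": "drive_tool", "arguments": {
  "rows": [
    [[0.4,-0.025,-0.007,0.4,0,0,0],[0.4,-0.025,-0.007,0.4,0,0,0],[0.4,-0.025,-0.007,0.4,0,0,0],[0.4,-0.025,-0.007,0.4,0,0,0]]
  ]
}}

```text
time: 3.8
position: [589.9, -336.2, 74.6]
orientation: [-0.001, -0.062, 0.998, 0.001]
force: [0.3, -0.2, 0.5]
width: 59.7
finger_force: 0.0
```

```bash
python3 - <<'E'
from h import *
s=sensors.get_state(); print(s['time'],s['position'],s['width'])
s,im,C=wshot('w3'); p=w2px(C,[588,-342,40])[0]; print(p)
# hub ring: bright low-saturation blob near p
hsv=cv2.cvtColor(im,cv2.COLOR_BGR2HSV); m=((hsv[...,1]<60)&(hsv[...,2]>150)).astype('uint8')
n,l,st,ce=cv2.connectedComponentsWithStats(m)
for i in range(1,n):
    if st[i,4]>150: print(st[i],ce[i].round(1),px2w(C,(st[i,0]+st[i,2]/2-.5,st[i,1]+st[i,3]/2-.5),40).round(1))
print(tgt((588,-342,16),np.radians(187)))
E
```

```text
3.8 [ 589.89320704 -336.23857265   74.55810732] 59.651984940989344
[302.77202299 281.28864521]
(array([ 0.0168, -0.0146,  0.2444]), array([-0.0001,  0.0003,  0.0003]))
```

>>> {"name": "drive_tool", "arguments": {
  "rows": [
    [[0.2,0.016,-0.02,0.17,0,0,0],[0.2,0.016,-0.02,0.234,0,0,0],[0.2,0.016,-0.02,0.234,0,0,0],[0.2,0.016,-0.02,0.234,0,0,0]]
  ]
}}

```text
time: 4.25
position: [587.7, -344.6, 18.6]
orientation: [0.001, -0.061, 0.998, -0.0]
force: [-0.5, 0.5, 1.0]
width: 51.2
finger_force: 0.0
```

```bash
python3 - <<'E'
from h import *
s=sensors.get_state(); print(s['time'],s['position'],s['width'],s['force'])
print(tgt((588,-342,16),np.radians(187)))
E
```

```text
4.25 [ 587.66992432 -344.5574112    18.5523282 ] 51.23482408091189 [-0.45693629  0.47534082  1.00957321]
(array([-0.0025,  0.01  ,  0.0102]), array([-0.0001,  0.0003,  0.    ]))
```

>>> {"name": "drive_tool", "arguments": {
  "rows": [
    [[0.2,0,0.009,0.008,0,0,0],[-1,0,0.009,0.008,0,0,0],[-1,0,0.009,0.008,0,0,0],[-1,0,0.009,0.008,0,0,0],[-1,0,0.009,0.008,0,0,0],[-1,0,0.009,0.008,0,0,0],[-1,0,0.009,0.008,0,0,0]]
  ],
  "force": 40
}}

```text
time: 4.95
position: [587.0, -342.3, 15.9]
orientation: [0.001, -0.061, 0.998, -0.0]
force: [-0.3, 1.0, 6.0]
width: 22.7
finger_force: 39.1
```

>>> {"name": "drive_tool", "arguments": {
  "rows": [
    [[-1,0,0,-0.2,0,0,0],[-1,0,0,-0.4,0,0,0],[-1,0,0,-0.4,0,0,0],[-1,0,0,-0.4,0,0,0]]
  ]
}}

```text
time: 5.35
position: [587.2, -343.0, 116.4]
orientation: [0.001, -0.061, 0.998, -0.001]
force: [0.4, -0.1, -2.0]
width: 23.1
finger_force: 39.7
```

```bash
python3 - <<'E'
from h import *
s,im,C=wshot('w4'); print(s['time'],s['position'],s['width'],s['finger_force'])
cv2.imwrite('pics/w4c.png',cv2.resize(im[200:440,180:460],(700,600),interpolation=cv2.INTER_CUBIC))
print(tgt((577.9,34.6,117),np.radians(190.55)))
E
```

```text
5.35 [ 587.17161174 -342.97521361  116.42602795] 23.110409998170226 39.71022536046803
(array([-0.1526,  1.4997, -0.0104]), array([ 0.    , -0.0001, -0.0099]))
```

View pics/w4c.png

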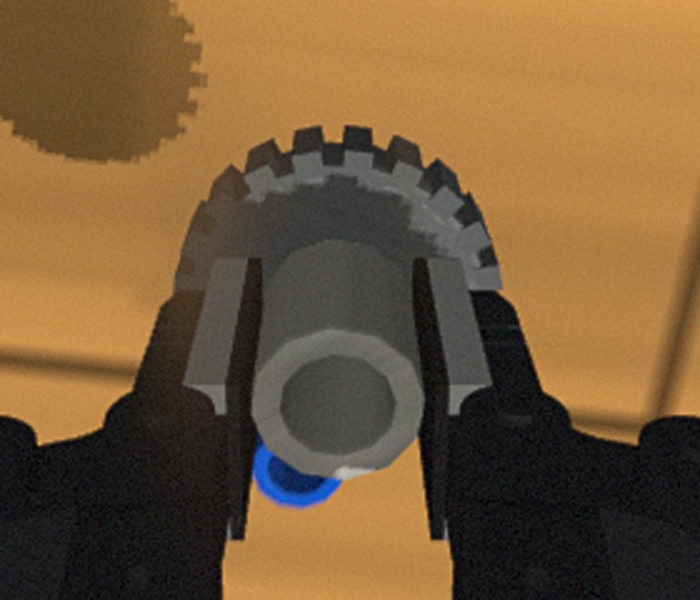

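The gear is held by its hub, with the hub ring centre at crop (338,403), i.e. full-frame (315,361).

```bash
python3 - <<'E'
from h import *
k=eyes.calibration('wrist'); M=k['mount']; C=(k['mtx'],M[:3,3],M[:3,:3])
for uv in ((338,403),(338,400),(338,406)):
  for z in (-22,-24,-26): print(uv,z,px2w(C,((np.array(uv)+.5)/2.5-.5+[180,200]),z).round(2))
c=(np.array((338,128))+.5)/2.5-.5+[180,200]
print(px2w(C,c,4))  # far edge of disc top at tool z: 12mm above bottom
E
```

```text
(338, 403) -22 [-2.46e+00 -2.00e-02 -2.20e+01]
(338, 403) -24 [ -1.14  -0.03 -24.  ]
(338, 403) -26 [  0.19  -0.03 -26.  ]
(338, 400) -22 [-2.0e+00 -2.0e-02 -2.2e+01]
(338, 400) -24 [ -0.68  -0.03 -24.  ]
(338, 400) -26 [  0.65  -0.03 -26.  ]
(338, 406) -22 [-2.93e+00 -2.00e-02 -2.20e+01]
(338, 406) -24 [ -1.6   -0.03 -24.  ]
(338, 406) -26 [ -0.26  -0.03 -26.  ]
[ 2.78093762e+01 -6.61173358e-03  4.00000000e+00]
```

>>> {"name": "drive_tool", "arguments": {
  "rows": [
    [[-1,-0.08,0.75,-0.03,0,0,-0.0099],[-1,-0.08,0.75,-0.03,0,0,-0.0099],[-1,-0.08,0.75,-0.03,0,0,-0.0099],[-1,-0.08,0.75,-0.03,0,0,-0.0099],[-1,-0.08,0.75,-0.03,0,0,-0.0099]]
  ]
}}

```text
time: 5.9
position: [582.1, -143.9, 119.9]
orientation: [-0.002, -0.097, 0.995, 0.003]
force: [0.8, -0.2, -2.2]
width: 22.9
finger_force: 39.9
```

>>> {"name": "drive_tool", "arguments": {
  "rows": [
    [[-1,-0.02,0.73,0,0,0,0],[-1,-0.02,0.73,0,0,0,0],[-1,-0.02,0.73,0,0,0,0],[-1,-0.02,0.73,0,0,0,0],[-1,-0.02,0.73,0,0,0,0],[-1,-0.02,0.73,0,0,0,0]]
  ]
}}

```text
time: 6.5
position: [553.3, 26.9, 120.5]
orientation: [-0.002, -0.093, 0.996, -0.0]
force: [0.7, -0.9, -1.9]
width: 22.9
finger_force: 40.0
```

```bash
python3 - <<'E'
from h import *
s=sensors.get_state(); print(s['time'],s['position'],s['width'],s['force'],s['finger_force'])
print(tgt((576.8,34.4,62),np.radians(190.55)))
E
```

```text
6.5 [553.27041038  26.93236645 120.45534255] 22.94373707524824 [ 0.73340806 -0.92841673 -1.86901668] 39.95910747908056
(array([-0.0988,  0.0119,  0.2335]), array([ 0.    , -0.0005,  0.0004]))
```

>>> {"name": "drive_tool", "arguments": {
  "rows": [
    [[-1,-0.0988,0.012,0,0,0,0],[-1,-0.0988,0.012,0.2,0,0,0],[-1,-0.0988,0.012,0.22,0,0,0],[-1,-0.0988,0.012,0.22,0,0,0],[-1,-0.0988,0.012,0.22,0,0,0]]
  ]
}}

```text
time: 7.0
position: [578.5, 32.7, 67.5]
orientation: [-0.0, -0.091, 0.996, -0.0]
force: [0.9, -0.0, -1.4]
width: 22.9
finger_force: 41.8
```

```bash
python3 - <<'E'
from h import *
s=sensors.get_state(); print(s['time'],s['position'],s['force'],s['finger_force'])
print(tgt((576.8,34.4,62),np.radians(190.55)))
s,im,C=wshot('w5'); 
cv2.imwrite('pics/w5c.png',cv2.resize(im[140:440,140:500],(720,600),interpolation=cv2.INTER_CUBIC))
s=sensors.get_state(); print(s['time'],s['position'],s['force'],s['finger_force'])
E
```

```text
7.0 [578.46896391  32.65856003  67.51203354] [ 0.8932247  -0.04893566 -1.41230464] 41.82611256837845
(array([0.0053, 0.0081, 0.022 ]), array([-0.0001, -0.    , -0.0002]))
7.05 [579.12597341  33.07494527  68.23947215] [ 0.62130249 -0.28270974 -1.75847645] 41.82585457339883
```

View pics/w5c.png

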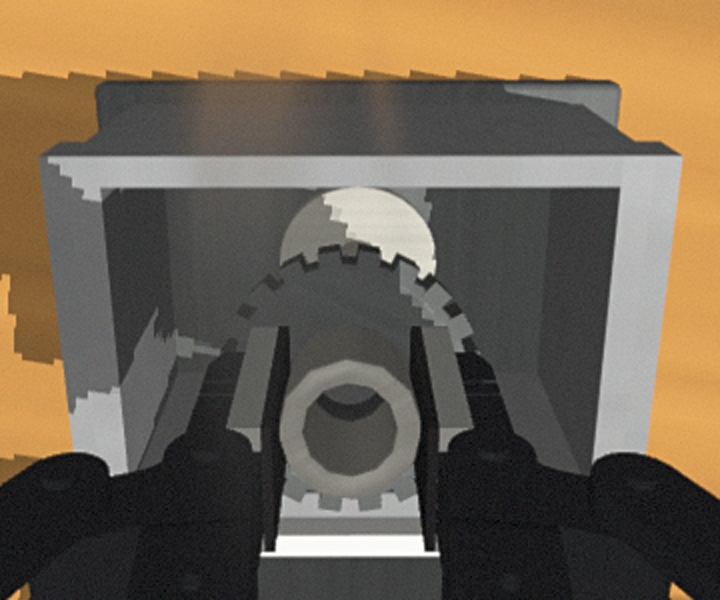

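Rim is aligned with the image. Rim back-edge corners in the crop: outer (42,156) and (682,156), inner (102,187) and (620,187); hub ring at (350,430).

```bash
python3 - <<'E'
from fit import *
sc={'position':[578.469,32.659,67.512],'orientation':[0,-.0915,.9958,0]}
C=cam('wrist',sc)
f=lambda a:(np.array(a)+.5)/2-.5+[140,140]
x,r=fit2d(C,f([(42,156),(682,156),(102,187),(620,187)]),[(-60,40,60),(60,40,60),(-49,34,60),(49,34,60)],[577,34,1.755]); print(x,np.degrees(x[2]),r.tolist())
print('shoulder',px2w(C,f((358,265)),12))
k=eyes.calibration('wrist'); M=k['mount']; T=(k['mtx'],M[:3,3],M[:3,:3])
print('hub tool',px2w(T,f((350,430)),-24))
s=sensors.get_state(); print(s['time'],s['position'],tgt((576.8,34.4,62),np.radians(190.55),s))
E
```

```text
[578.41735168  34.76456713   1.7541605 ] 100.50599316752543 [[-0.9, 0.1], [0.4, 0.1], [0.1, -0.0], [0.4, 0.0]]
shoulder [579.41566651  34.89349587  12.        ]
hub tool [  1.2176731  -0.1026139 -24.       ]
7.05 [579.12597341  33.07494527  68.23947215] (array([0.0082, 0.0069, 0.0249]), array([-0.0001,  0.0002, -0.0002]))
```

The hub ring and disc have shifted relative to each other since lifting, so the gear has swung in the grip. I'll estimate the tilt.

```bash
cat > gt.py <<'E'
from fit import *
k=eyes.calibration('wrist'); M=k['mount']; T=(k['mtx'],M[:3,3],M[:3,:3])
def gearfit(rows):
    """rows: (x,h,v): point at gear-frame x, height h above underside, y=0; v pixel row. fit x0,z0(underside),theta"""
    A=np.array(rows,float)
    def P(p):
        c,s=np.cos(p[2]),np.sin(p[2]); x,h=A[:,0],A[:,1]
        return np.c_[p[0]+c*x+s*h, 0*x, p[1]+s*x-c*h]
    r=least_squares(lambda p:w2px(T,P(p))[:,1]-A[:,2],[0,16,0],x_scale=[1,1,.05]); return r.x,r.fun.round(1)
E
python3 - <<'E'
from gt import *
f=lambda a,s,o:(a+.5)/s-.5+o
a=[(12,40,328),(-12,40,478),(26,12,150),(26,0,127)]
b=[(12,40,360),(-12,40,496),(26,12,259),(26,0,245),(-26,12,510)]
print(gearfit([(x,h,f(v,2.5,200)) for x,h,v in a]))
print(gearfit([(x,h,f(v,2,140)) for x,h,v in b]))
E
```

```text
(array([-2.69518076e+00,  1.89642624e+01, -1.73848595e-02]), array([-0.3,  0.1,  0.8, -0.6]))
(array([-10.39517186,  18.03324602,   0.24555213]), array([-0.5,  1.1, -1.6,  2. , -1. ]))
```

```bash
cat >> gt.py <<'E'
def tgt2(under_xyz,yaw,phi,pu,s=None):
    s=s or sensors.get_state(); R=rot(s['orientation'])
    c,q=np.cos(yaw),np.sin(yaw); G=Ro.from_matrix(np.array([[c,q,0],[q,-c,0],[0,0,-1]]))*Ro.from_rotvec([0,phi,0])
    tcp=np.array(under_xyz)-G.apply(pu)
    return tcp.round(1),np.round(R.inv().apply(tcp-s['position'])/250,4),np.round((R.inv()*G).as_rotvec()/2/np.pi,4)
E
python3 - <<'E'
from gt import *
print(tgt2((578.3,34.7,52),np.radians(190.53),.245,(-10.4,0,18)))
E
```

```text
(array([572.7,  33.7,  72. ]), array([ 0.0249,  0.007 , -0.015 ]), array([-0.0001,  0.0392, -0.0001]))
```

>>> {"name": "drive_tool", "arguments": {
  "rows": [
    [[-1,0.006,0.002,-0.025,0,0,0],[-1,0.01,0.003,-0.025,0,0.01,0],[-1,0.015,0.005,-0.025,0,0.02,0],[-1,0.02,0.007,-0.02,0,0.03,0],[-1,0.025,0.007,-0.015,0,0.039,0],[-1,0.025,0.007,-0.015,0,0.039,0],[-1,0.025,0.007,-0.015,0,0.039,0]]
  ],
  "force": 80
}}

```text
time: 7.75
position: [572.4, 34.7, 71.6]
orientation: [-0.12, -0.091, 0.988, -0.011]
force: [-0.9, 0.7, -1.4]
width: 21.3
finger_force: 78.4
```

```bash
python3 - <<'E'
from gt import *
s,im,C=wshot('w6'); print(s['time'],s['position'],s['orientation'],s['force'])
print(tgt2((578.3,34.7,52),np.radians(190.53),.245,(-10.4,0,18),s))
cv2.imwrite('pics/w6c.png',cv2.resize(im[140:440,140:500],(720,600),interpolation=cv2.INTER_CUBIC))
E
```

```text
7.75 [572.44903921  34.73849454  71.61018044] [-0.12045771 -0.09143334  0.98843569 -0.01117043] [-0.94041782  0.66617168 -1.35021685]
(array([572.7,  33.7,  72. ]), array([ 0.0003, -0.0044, -0.0015]), array([-0.    ,  0.0004,  0.0001]))
```

View pics/w6c.png

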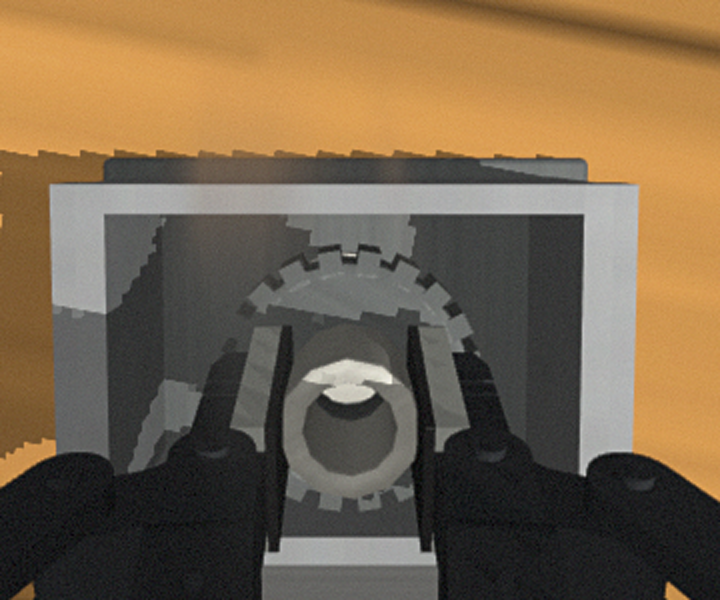

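Gear unchanged in the hand (hub 360–497, disc 247–510); a bright patch shows through the bore at crop (348,393). I'll check it against the predicted geometry.

```bash
python3 - <<'E'
from gt import *
sc={'position':[572.449,34.738,71.61],'orientation':[-0.12045771,-0.09143334,0.98843569,-0.01117043]}
C=cam('wrist',sc); g=lambda p:((w2px(C,p)-[140,140]+.5)*2-.5).round(0).tolist()
f=lambda a:(np.array(a)+.5)/2-.5+[140,140]
x,r=fit2d(C,f([(50,184),(637,184),(104,213),(584,213)]),[(-60,40,60),(60,40,60),(-49,34,60),(49,34,60)],[577,34,1.755]); print(x,np.degrees(x[2]),r.tolist())
print('tip',g([578.3,34.7,40]),'shoulder c',g([578.3,34.7,12]))
b=[(12,40,360),(-12,40,497),(26,12,259),(26,0,245),(-26,12,510)]
p,_=gearfit([(a,h,f((0,v))[1]) for a,h,v in b]); print(p)
k=rot(sc['orientation']).apply([p[0],0,p[1]])+sc['position']; print('under',k)
for dx in (-7.5,7.5): print('bore bottom',g(k+rot(sc['orientation']).apply([dx*np.cos(p[2]),0,dx*np.sin(p[2])])))
print('bright at z12',px2w(C,f((348,393)),12), 'at 20',px2w(C,f((348,393)),20))
E
```

```text
[577.94293434  34.39179665   1.75556141] 100.5862596519338 [[-0.2, -0.1], [0.4, -0.1], [0.1, 0.1], [-0.3, 0.1]]
tip [[345.0, 355.0]] shoulder c [[346.0, 329.0]]
[-10.14895258  17.66725012   0.24422668]
under [577.9627344   35.76582483  52.02236935]
bore bottom [[350.0, 402.0]]
bore bottom [[350.0, 334.0]]
bright at z12 [595.16251642  38.40576377  12.        ] at 20 [592.82854479  37.9824704   20.        ]
```

>>> {"name": "drive_tool", "arguments": {
  "rows": [
    [[-1,0,-0.004,0,0,0,0],[-1,-0.004,-0.004,0.017,0,0,0],[-1,-0.009,-0.004,0.035,0,0,0],[-1,-0.013,-0.004,0.052,0,0,0],[-1,-0.0175,-0.004,0.07,0,0,0],[-1,-0.0175,-0.004,0.07,0,0,0]]
  ]
}}

```text
time: 8.4
position: [571.8, 33.7, 51.9]
orientation: [-0.122, -0.091, 0.988, -0.011]
force: [0.7, -0.5, -0.7]
width: 21.7
finger_force: 78.4
```

```bash
python3 - <<'E'
from gt import *
s=sensors.get_state(); print(s['time'],s['position'],s['force'],s['finger_force'])
print('under',rot(s['orientation']).apply([-10.2,0,17.8])+s['position'])
E
```

```text
8.4 [571.76406663  33.67433789  51.88819673] [ 0.70919182 -0.46915976 -0.70322309] 78.42857200652361
under [577.2313046   34.69877169  32.14130218]
```

>>> {"name": "drive_tool", "arguments": {
  "rows": [
    [[-1,-0.004,0,0.016,0,0,0],[-1,-0.008,0,0.032,0,0,0],[-1,-0.012,0,0.048,0,0,0],[-1,-0.016,0,0.064,0,0,0],[-1,-0.018,0,0.072,0,0,0],[-1,-0.018,0,0.072,0,0,0]]
  ]
}}

```text
time: 9.0
position: [572.6, 33.8, 33.9]
orientation: [-0.121, -0.091, 0.988, -0.011]
force: [3.0, 0.4, -3.4]
width: 22.0
finger_force: 78.4
```

```bash
python3 - <<'E'
from gt import *
s=sensors.get_state(); print(s['time'],s['position'],s['force'],s['finger_force'])
print('under',rot(s['orientation']).apply([-10.2,0,17.8])+s['position'])
E
```

```text
9.0 [572.55768642  33.80748348  33.85711795] [ 2.96471813  0.36432339 -3.36037353] 78.42563465237617
under [578.05829725  34.83670587  14.1197427 ]
```

>>> {"name": "drive_tool", "arguments": {
  "rows": [
    [[-1,-0.0015,0,0.006,0,0,0],[0,-0.0015,0,0.006,0,0,0],[0,-0.0015,0,0.006,0,0,0],[0,-0.0015,0,0.006,0,0,0],[0,-0.0015,0,0.006,0,0,0]]
  ],
  "force": 20
}}

```text
time: 9.5
position: [571.7, 33.6, 32.7]
orientation: [-0.122, -0.091, 0.988, -0.011]
force: [-0.6, 0.2, -0.7]
width: 42.5
finger_force: 0.0
```

>>> {"name": "drive_tool", "arguments": {
  "rows": [
    [[0,0.02,0,-0.08,0,0,0],[0,0.048,0,-0.19,0,0,0],[0,0.1,0,-0.4,0,0,0],[0,0.12,0,-0.5,0,-0.02,0],[0,0.14,0,-0.56,0,-0.039,0],[0,0.14,0,-0.56,0,-0.039,0]]
  ]
}}

```text
time: 10.1
position: [570.4, 32.8, 180.0]
orientation: [0.002, -0.092, 0.996, -0.001]
force: [0.8, -0.3, 0.3]
width: 42.7
finger_force: 0.0
```

```bash
python3 - <<'E'
from gt import *
s,im,C=wshot('w7'); print(s['time'],s['position'],s['orientation'],s['width'],s['force'])
p=w2px(C,[578.1,34.6,52])[0]; u,v=p.round().astype(int); print(u,v)
print(finder.search_frame('wrist','gear_center')[:2])
cv2.imwrite('pics/w7c.png',cv2.resize(im[v-90:v+90,u-120:u+120],(800,600),interpolation=cv2.INTER_CUBIC))
E
```

```text
10.1 [570.38812148  32.82050629 180.03965444] [ 2.34836606e-03 -9.17670869e-02  9.95777597e-01 -5.13675966e-04] 42.67072559426219 [ 0.83334907 -0.26505074  0.28083967]
315 241
[{'centre': [568.7, 30.8, 24.2], 'confidence': 0.92}]
```

View pics/w7c.png

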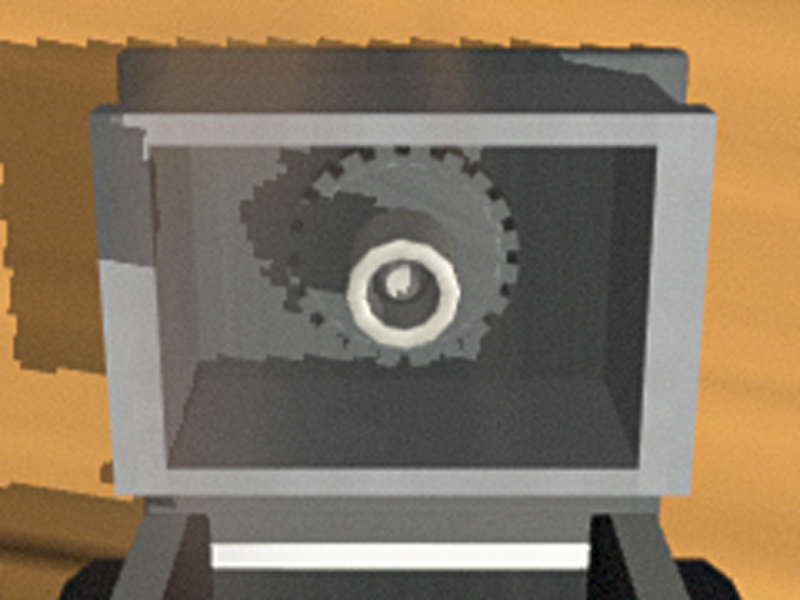

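Gear is home: the shaft shows in the bore at (400,280), and hub ring centre is (403,293). That's my ten pictures used, so from here I work numerically.

```bash
python3 - <<'E'
from fit import *
sc={'position':[570.388,32.8205,180.04],'orientation':[2.348e-03,-9.177e-02,9.95778e-01,-5.137e-04]}
C=cam('wrist',sc); f=lambda a:(np.array(a)+.5)/(10/3)-.5+[195,151]
x,r=fit2d(C,f([(92,113),(716,115),(690,495),(117,493),(150,146),(657,146),(641,468),(166,468)]),[(-60,40,60),(60,40,60),(60,-40,60),(-60,-40,60),(-49,34,60),(49,34,60),(49,-34,60),(-49,-34,60)],[577,34,1.755]); print(x,np.degrees(x[2]),r.tolist())
print('hub',px2w(C,f((403,293)),52))
s=sensors.get_state(); print(s['joints'],s['position'],tgt((405,-223,215),np.pi,s))
E
```

```text
[578.00651324  34.74334623   1.75376462] 100.48331102386366 [[-0.7, 0.2], [0.7, -0.2], [0.1, 0.1], [-0.3, 0.4], [-0.3, -0.4], [0.5, -0.2], [-0.5, 0.3], [0.3, 0.1]]
hub [576.37612725  34.3359303   52.        ]
[ 0.04378877  0.39650317 -0.18700139  1.80676802  0.08920951  0.94656492
  1.57357166] [571.67525387  33.27150906 177.79899498] (array([ 0.843 , -0.8859, -0.1482]), array([-0.0001, -0.    ,  0.0293]))
```

>>> {"name": "drive_tool", "arguments": {
  "rows": [
    [[0.4,0.83,-0.88,-0.15,0,0,0.029],[0.4,0.83,-0.88,-0.15,0,0,0.029],[0.4,0.83,-0.88,-0.15,0,0,0.029],[0.4,0.83,-0.88,-0.15,0,0,0.029],[0.4,0.83,-0.88,-0.15,0,0,0.029],[0.4,0.83,-0.88,-0.15,0,0,0.029],[0.4,0.83,-0.88,-0.15,0,0,0.029],[0.4,0.83,-0.88,-0.15,0,0,0.029],[0.4,0.83,-0.88,-0.15,0,0,0.029]]
  ]
}}

```text
time: 11.1
position: [409.4, -219.6, 213.7]
orientation: [-0.001, -0.002, 1.0, 0.001]
force: [-0.5, -0.6, -0.3]
width: 59.6
finger_force: 0.0
```

```bash
python3 - <<'E'
from h import *
s,im,C=wshot('w8'); print(s['time'],s['position'],s['orientation'],s['width'])
print([(np.round(r['centre'],1),r['confidence']) for r in finder.search_frame('wrist','cover_grip')[:2]])
p=w2px(C,[[401,-223,83],[401,-223,48]]); print(p)
hsv=cv2.cvtColor(im,cv2.COLOR_BGR2HSV); 
for S in (50,):
    m=((hsv[...,1]<S)&(hsv[...,2]>75)).astype('uint8'); n,l,st,ce=cv2.connectedComponentsWithStats(m)
    for i in range(1,n):
        if st[i,4]>400:
            c=cv2.findContours((l==i).astype('uint8'),cv2.RETR_EXTERNAL,cv2.CHAIN_APPROX_NONE)[0][0]
            a=cv2.approxPolyDP(c,4,True)[:,0]; print(st[i],a.tolist(),np.mean(hsv[l==i],0).round())
for v in range(100,400,20): print(v,[hsv[v,u,1:].tolist() for u in range(240,400,16)]) if 0 else None
E
```

```text
11.1 [ 409.35880873 -219.64720166  213.65263932] [-8.05827459e-04 -1.79697591e-03  9.99997811e-01  7.06295953e-04] 59.64255755678381
[(array([ 394.2, -234.3,   49.7]), 0.9)]
[[309.41642538 218.06272224]
 [309.87309711 206.73205373]]
[ 122    0   66  111 4666] [[187, 0], [139, 0], [126, 55], [130, 63], [123, 100], [155, 108]] [ 25.  19. 161.]
[  248   120   103   163 14223] [[249, 129], [254, 281], [343, 282], [350, 131], [319, 130], [315, 120], [279, 120], [279, 125], [302, 127], [298, 130]] [ 22.  28. 126.]
[ 518  198  122  106 8951] [[525, 214], [518, 231], [529, 255], [534, 250], [533, 255], [559, 271], [560, 277], [606, 302], [639, 297], [639, 224], [564, 198], [546, 199]] [ 49.   7. 153.]
[184 310  41  66 894] [[224, 310], [212, 310], [184, 364], [196, 375], [202, 375], [201, 362]] [32. 15. 85.]
[405 310  40  66 893] [[407, 310], [428, 362], [427, 375], [433, 375], [443, 360], [417, 310]] [35. 14. 85.]
[ 549  368   91   48 1108] [[639, 368], [549, 382], [558, 387], [596, 382], [594, 388], [602, 391], [594, 393], [589, 408], [603, 415], [616, 402], [605, 388], [610, 385], [607, 380], [637, 375]] [ 50.  11. 137.]
```

```bash
python3 - <<'E'
from fit import *
sc={'position':[409.359,-219.647,213.653],'orientation':[-8.058e-04,-1.797e-03,0.9999978,7.063e-04]}
C=cam('wrist',sc)
for z in (48,34):
  x,r=fit2d(C,[(248.5,129),(350.5,131),(343.5,282.5),(253.5,281.5)],[(-60.5,-38,z),(-60.5,38,z),(60.5,38,48),(60.5,-38,48)],[400,-223,0]); print(z,x,np.degrees(x[2]),r.tolist())
s=sensors.get_state(); print(s['time'],s['position'])
# rib: local edges, gray profile along column/row through rib
im=cv2.imread('pics/w8.png',0).astype(int)
p=w2px(C,[[400,-223,83]])[0].astype(int); print(p)
for v in (190,210,230,250): print(v,im[v,248:352:3].tolist())
print([im[v,p[0]-8:p[0]+9].mean().round().tolist() for v in range(124,290,4)])
E
```

```text
48 [ 4.04206571e+02 -2.31269873e+02 -1.36994166e-02] -0.7849187540269611 [[-2.0, -1.5], [2.0, -1.6], [2.2, 2.3], [-2.1, 1.9]]
34 [ 4.04463726e+02 -2.31511051e+02 -1.10021186e-02] -0.6303749605759931 [[0.4, -1.7], [-0.2, -2.1], [2.0, 2.5], [-2.2, 2.3]]
11.2 [ 409.4571004  -218.99331747  213.74412469]
[309 216]
190 [85, 110, 122, 83, 89, 85, 85, 88, 89, 88, 86, 93, 113, 123, 122, 123, 123, 128, 128, 132, 134, 123, 91, 137, 129, 130, 133, 133, 130, 131, 131, 133, 128, 130, 132]
210 [87, 100, 123, 87, 89, 84, 86, 90, 88, 87, 83, 88, 112, 120, 122, 124, 127, 130, 133, 130, 130, 122, 87, 133, 130, 129, 132, 131, 130, 131, 133, 131, 132, 120, 133]
230 [92, 94, 121, 122, 87, 85, 88, 86, 87, 86, 79, 83, 112, 125, 124, 125, 126, 128, 126, 132, 129, 124, 77, 128, 131, 128, 127, 129, 127, 129, 128, 131, 129, 103, 132]
250 [95, 78, 123, 126, 88, 84, 87, 89, 90, 87, 86, 81, 111, 121, 124, 125, 126, 129, 123, 129, 131, 120, 70, 125, 126, 127, 128, 130, 130, 130, 128, 123, 125, 129, 136]
[133.0, 83.0, 126.0, 132.0, 133.0, 132.0, 131.0, 132.0, 131.0, 131.0, 133.0, 68.0, 95.0, 121.0, 124.0, 124.0, 124.0, 124.0, 124.0, 124.0, 123.0, 124.0, 122.0, 124.0, 123.0, 124.0, 123.0, 123.0, 122.0, 123.0, 121.0, 122.0, 121.0, 122.0, 122.0, 121.0, 117.0, 126.0, 126.0, 126.0, 51.0, 124.0]
```

```bash
python3 - <<'E'
from fit import *
sc={'position':[409.359,-219.647,213.653],'orientation':[-8.058e-04,-1.797e-03,0.9999978,7.063e-04]}
C=cam('wrist',sc)
im=cv2.imread('pics/w8.png',0).astype(int)
print(im[160:182,292:304].mean(1).round().tolist(), im[260:276,292:304].mean(1).round().tolist(), im[276:290,300:320].mean(1).round().tolist())
print(im[200:230,278:320].mean(0).round().tolist())
for uv in ((297.5,172),(297.5,268),(283,220),(313,220)): print(px2w(C,uv,83).round(1))
for uv in ((253.5,281.5),(343.5,282.5),(248.5,130),(350,130)): print(px2w(C,uv,48).round(1))
s=sensors.get_state(); print(s['position'],tgt((404,-231,120),np.radians(180-.7),s))
E
```

```text
[130.0, 130.0, 130.0, 131.0, 133.0, 81.0, 51.0, 64.0, 63.0, 53.0, 66.0, 84.0, 104.0, 111.0, 114.0, 118.0, 123.0, 127.0, 128.0, 127.0, 127.0, 127.0] [128.0, 127.0, 125.0, 126.0, 127.0, 128.0, 116.0, 103.0, 108.0, 125.0, 127.0, 126.0, 126.0, 127.0, 125.0, 126.0] [126.0, 127.0, 125.0, 127.0, 126.0, 124.0, 105.0, 67.0, 55.0, 66.0, 114.0, 123.0, 122.0, 120.0]
[84.0, 83.0, 73.0, 86.0, 94.0, 103.0, 112.0, 121.0, 122.0, 123.0, 122.0, 123.0, 123.0, 124.0, 125.0, 125.0, 126.0, 126.0, 127.0, 127.0, 127.0, 128.0, 128.0, 128.0, 129.0, 129.0, 130.0, 130.0, 130.0, 132.0, 131.0, 130.0, 127.0, 123.0, 121.0, 113.0, 85.0, 96.0, 132.0, 131.0, 130.0, 130.0]
[ 369.9 -230.8   83. ]
[ 437.3 -231.4   83. ]
[ 402.4 -241.    83. ]
[ 402.3 -220.6   83. ]
[ 462.6 -268.3   48. ]
[ 463.2 -195.9   48. ]
[ 344.9 -267.1   48. ]
[ 344.6 -194.2   48. ]
[ 409.4571004  -218.99331747  213.74412469] (array([ 0.0216, -0.0484,  0.3749]), array([ 0.0002, -0.0002,  0.0028]))
```

>>> {"name": "drive_tool", "arguments": {
  "rows": [
    [[0.4,0.0216,-0.0484,0.2,0,0,0.0028],[0.4,0.0216,-0.0484,0.37,0,0,0.0028],[0.4,0.0216,-0.0484,0.37,0,0,0.0028],[0.4,0.0216,-0.0484,0.37,0,0,0.0028],[0.4,0.0216,-0.0484,0.37,0,0,0.0028]]
  ]
}}

```text
time: 11.7
position: [405.0, -232.8, 123.8]
orientation: [0.001, 0.007, 1.0, -0.001]
force: [0.1, -0.5, 0.8]
width: 59.8
finger_force: 0.0
```

```bash
python3 - <<'E'
from fit import *
s,im,C=wshot('w9'); print(s['time'],s['position'],s['orientation'],s['width'])
g=cv2.cvtColor(im,cv2.COLOR_BGR2GRAY).astype(int)
p=w2px(C,[[369,-231,83],[439,-231,83],[404,-243,83],[404,-219,83],[343.5,-231,48],[464.5,-231,48]]); print(p.round(1).tolist())
u,v=p[:2].mean(0).round().astype(int)
print(u,v,'row',g[v-8:v+8,u-45:u+45].mean(0).round().astype(int).tolist())
for q in (p[0],p[1],p[4],p[5]):
    v0=int(q[1]); print('col',v0-24,g[max(v0-24,0):v0+24,u-10:u+10].mean(1).round().astype(int).tolist())
print(tgt((404,-231,51.5),np.radians(179.3)))
E
```

```text
11.7 [ 405.04686029 -232.77520139  123.83122949] [ 1.36441545e-03  6.89517305e-03  9.99975157e-01 -5.28919843e-04] 59.7635206689141
[[317.6, 207.1], [319.2, 342.9], [293.3, 279.0], [343.5, 278.4], [316.6, 143.2], [319.0, 348.9]]
318 275 row [82, 82, 82, 82, 81, 80, 80, 81, 81, 81, 80, 80, 80, 79, 80, 79, 79, 80, 79, 61, 61, 71, 73, 74, 76, 77, 76, 78, 77, 78, 79, 77, 77, 77, 79, 77, 77, 76, 76, 77, 77, 77, 76, 77, 76, 77, 77, 77, 76, 77, 75, 78, 75, 77, 76, 77, 77, 76, 75, 76, 85, 108, 103, 102, 127, 127, 124, 107, 89, 131, 137, 136, 135, 136, 136, 135, 136, 136, 136, 137, 136, 136, 136, 136, 136, 136, 136, 136, 136, 137]
col 183 [138, 138, 138, 138, 137, 137, 137, 137, 138, 141, 142, 79, 54, 44, 48, 58, 61, 59, 61, 56, 45, 49, 59, 68, 81, 93, 108, 115, 117, 118, 122, 125, 129, 132, 133, 133, 133, 133, 132, 133, 133, 133, 132, 133, 132, 133, 133, 132]
col 318 [131, 130, 131, 131, 131, 130, 131, 130, 131, 132, 131, 131, 130, 130, 131, 130, 131, 130, 132, 125, 114, 103, 109, 130, 130, 129, 130, 131, 116, 89, 55, 51, 62, 114, 130, 132, 130, 130, 128, 116, 128, 129, 128, 128, 130, 132, 98, 95]
col 119 [147, 147, 146, 147, 146, 145, 146, 148, 139, 83, 71, 71, 74, 122, 139, 141, 139, 139, 137, 136, 135, 118, 95, 75, 77, 95, 116, 120, 123, 129, 137, 140, 139, 140, 138, 138, 138, 139, 138, 138, 139, 138, 138, 139, 139, 139, 139, 138]
col 324 [131, 130, 131, 132, 131, 131, 130, 130, 131, 130, 131, 130, 132, 125, 114, 103, 109, 130, 130, 129, 130, 131, 116, 89, 55, 51, 62, 114, 130, 132, 130, 130, 128, 116, 128, 129, 128, 128, 130, 132, 98, 95, 86, 82, 82, 80, 81, 81]
(array([0.0058, 0.0086, 0.2905]), array([-0.0002,  0.0006, -0.0003]))
```

>>> {"name": "drive_tool", "arguments": {
  "rows": [
    [[0.4,0.006,0.005,0.15,0,0,0],[0.4,0.006,0.005,0.25,0,0,0],[0.4,0.006,0.005,0.288,0,0,0],[0.4,0.006,0.005,0.288,0,0,0],[0.4,0.006,0.005,0.288,0,0,0]]
  ]
}}

```text
time: 12.25
position: [402.8, -232.1, 51.4]
orientation: [0.001, 0.008, 1.0, -0.001]
force: [0.1, 0.2, -0.2]
width: 59.7
finger_force: 0.0
```

```bash
python3 - <<'E'
from fit import *
s=sensors.get_state(); print(s['time'],s['position'],s['force'],s['width'],tgt((403.7,-231.5,51.5),np.radians(179.3),s))
E
```

```text
12.25 [ 402.80506516 -232.07123481   51.35451729] [ 0.11218328  0.20495932 -0.24734396] 59.73703690482526 (array([-0.0035,  0.0023, -0.0006]), array([-0.0002,  0.0003, -0.0005]))
```

Grip firmly and lift gently.

>>> {"name": "drive_tool", "arguments": {
  "rows": [
    [[-1,-0.003,0.001,0,0,0,0],[-1,-0.003,0.001,0,0,0,0],[-1,-0.003,0.001,0,0,0,0],[-1,-0.003,0.001,0,0,0,0],[-1,-0.003,0.001,0,0,0,0],[-1,-0.003,0.001,0,0,0,0],[-1,-0.003,0.001,0,0,0,0]]
  ],
  "force": 110
}}

```text
time: 12.95
position: [403.3, -231.7, 51.2]
orientation: [0.001, 0.008, 1.0, -0.0]
force: [-0.9, 1.2, 7.8]
width: 22.6
finger_force: 107.3
```

>>> {"name": "drive_tool", "arguments": {
  "rows": [
    [[-1,0,0,-0.02,0,0,0],[-1,0,0,-0.06,0,0,0],[-1,0,0,-0.12,0,0,0],[-1,0,0,-0.18,0,0,0],[-1,0,0,-0.25,0,0,0],[-1,0,0,-0.32,0,0,0],[-1,0,0,-0.39,0,0,0],[-1,0,0,-0.45,0,0,0],[-1,0,0,-0.48,0,0,0],[-1,0,0,-0.5,0,0,0]]
  ]
}}

```text
time: 13.95
position: [402.4, -231.4, 175.8]
orientation: [0.0, 0.008, 1.0, -0.0]
force: [-0.2, 0.4, -2.4]
width: 22.9
finger_force: 107.7
```

```bash
python3 - <<'E'
from fit import *
s,im,C=wshot('w10'); print(s['time'],s['position'],s['force'],s['torque'],s['width'],s['finger_force'],s['joints'])
k=eyes.calibration('wrist'); M=k['mount']; T=(k['mtx'],M[:3,3],M[:3,:3])
# cover in tool frame expected: rib top z = -(83-51.4)
z=-(83-51.4); zc=z+35
p=w2px(T,[[35,0,z],[-35,0,z],[60.5,0,zc],[-60.5,0,zc],[60.5,0,zc+14]]); print(p.round(1).tolist())
g=cv2.cvtColor(im,cv2.COLOR_BGR2GRAY).astype(int)
for q in p[[0,1,2,3]]:
    v0=int(q[1]); print('col',v0-24,g[max(v0-24,0):v0+24,305:325].mean(1).round().astype(int).tolist())
print(tgt((578,34.7,170),np.radians(100.5),s))
E
```

```text
13.95 [ 402.41924537 -231.35147861  175.81342412] [-0.24451812  0.40248362 -2.38618049] [-0.06084891  0.01432316  0.0345841 ] 22.901409474486996 107.70312309265137 [ 4.59535696e-01  2.10056163e-01  4.85484585e-03  2.06880838e+00
 -1.31263263e-03  8.61776973e-01  2.02051908e+00]
[[314.9, 267.1], [314.8, 460.3], [314.8, 162.6], [314.7, 442.2], [314.8, 158.2]]
col 243 [23, 19, 25, 56, 59, 61, 60, 60, 62, 60, 60, 60, 62, 61, 62, 39, 32, 29, 28, 37, 63, 63, 62, 63, 71, 78, 80, 93, 102, 111, 118, 121, 122, 122, 123, 125, 128, 129, 131, 133, 135, 136, 136, 136, 137, 137, 136, 136]
col 436 [134, 135, 134, 134, 135, 134, 135, 134, 134, 135, 134, 135, 135, 134, 135, 134, 134, 135, 135, 126, 116, 87, 42, 21, 20, 22, 23, 23, 20, 18, 17, 20, 19, 21, 21, 21, 24, 20, 22, 23, 23, 21, 23, 22]
col 138 [158, 86, 70, 74, 74, 75, 73, 74, 71, 71, 103, 128, 141, 148, 148, 146, 145, 144, 144, 142, 141, 142, 128, 114, 66, 67, 73, 85, 100, 113, 123, 124, 126, 131, 135, 142, 146, 146, 146, 146, 146, 146, 146, 145, 147, 145, 147, 146]
col 418 [119, 126, 124, 123, 124, 135, 135, 135, 134, 135, 136, 135, 134, 135, 135, 135, 135, 135, 134, 135, 134, 134, 135, 134, 135, 134, 134, 135, 134, 135, 135, 134, 135, 134, 134, 135, 135, 126, 116, 87, 42, 21, 20, 22, 23, 23, 20, 18]
(array([-0.6858,  1.0749,  0.0234]), array([0.000e+00, 2.000e-04, 2.184e-01]))
```

>>> {"name": "drive_tool", "arguments": {
  "rows": [
    [[-1,-0.01,0.015,0,0,0,0.004],[-1,-0.03,0.05,0,0,0,0.012],[-1,-0.07,0.1,0,0,0,0.024],[-1,-0.12,0.17,0,0,0,0.038],[-1,-0.17,0.25,0,0,0,0.054],[-1,-0.22,0.33,0,0,0,0.07],[-1,-0.27,0.41,0,0,0,0.086],[-1,-0.31,0.48,0,0,0,0.1],[-1,-0.35,0.54,0,0,0,0.112],[-1,-0.37,0.58,0,0,0,0.12],[-1,-0.38,0.6,0,0,0,0.124],[-1,-0.38,0.6,0,0,0,0.124]]
  ]
}}

```text
time: 15.2
position: [499.4, -81.5, 174.1]
orientation: [-0.001, 0.386, 0.922, -0.0]
force: [-0.1, -1.1, -1.5]
width: 22.5
finger_force: 107.8
```

```bash
python3 - <<'E'
from fit import *
s=sensors.get_state(); print(s['time'],s['position'],s['width'],tgt((578,34.7,170),np.radians(100.5),s),s['joints'])
E
```

```text
15.2 [499.39859002 -81.48009735 174.09067452] 22.475707499109678 (array([0.1103, 0.5502, 0.0161]), array([-0.0002, -0.0002,  0.0947])) [ 0.09573723  0.28446571  0.01540056  1.97379036 -0.00608486  0.88501227
  0.89252906]
```

>>> {"name": "drive_tool", "arguments": {
  "rows": [
    [[-1,0.003,0.015,0,0,0,0.003],[-1,0.01,0.05,0,0,0,0.009],[-1,0.02,0.1,0.003,0,0,0.018],[-1,0.034,0.17,0.006,0,0,0.03],[-1,0.05,0.25,0.009,0,0,0.043],[-1,0.066,0.33,0.012,0,0,0.056],[-1,0.08,0.4,0.016,0,0,0.07],[-1,0.092,0.46,0.016,0,0,0.08],[-1,0.102,0.51,0.016,0,0,0.088],[-1,0.108,0.54,0.016,0,0,0.093],[-1,0.11,0.55,0.016,0,0,0.0947],[-1,0.11,0.55,0.016,0,0,0.0947]]
  ]
}}

```text
time: 16.4
position: [578.3, 33.0, 170.6]
orientation: [-0.0, 0.64, 0.768, -0.0]
force: [0.0, -0.5, -1.7]
width: 22.6
finger_force: 107.8
```

>>> {"name": "drive_tool", "arguments": {
  "rows": [
    [[-1,0,0,0,0,0,0]]
  ]
}}

```text
time: 16.5
position: [578.1, 32.3, 170.8]
orientation: [-0.0, 0.64, 0.768, -0.0]
force: [-0.2, -0.9, -2.1]
width: 22.5
finger_force: 107.8
```

```bash
python3 - <<'E'
from fit import *
S=[]
s,im,C=wshot('w11'); S.append(s)
for i in range(3): eyes.capture('wrist'); S.append(sensors.get_state())
for s in S: print(s['time'],s['position'].round(2),s['orientation'].round(4))
print(tgt((578,34.7,125),np.radians(100.5)))
k=eyes.calibration('wrist'); M=k['mount']; T=(k['mtx'],M[:3,3],M[:3,:3])
z=-(83-51.4); zc=z+35
p=w2px(T,[[35,0,z],[-35,0,z],[60.5,0,zc],[60.5,0,zc+14]]); print(p.round(1).tolist())
g=cv2.cvtColor(im,cv2.COLOR_BGR2GRAY).astype(int)
for q in p[[0,1,2]]:
    v0=int(q[1]); print('col',v0-24,g[max(v0-24,0):v0+24,305:325].mean(1).round().astype(int).tolist())
# lateral slant of cap: left/right edges of cap near end
print(g[175:180,180:450:3].mean(0).round().astype(int).tolist())
E
```

```text
16.5 [578.08  32.33 170.78] [-1.000e-04  6.403e-01  7.681e-01 -4.000e-04]
16.6 [578.14  32.35 170.91] [-0.000e+00  6.405e-01  7.680e-01 -2.000e-04]
16.65 [578.23  32.44 170.98] [ 0.000e+00  6.405e-01  7.680e-01 -1.000e-04]
16.7 [578.32  32.62 171.02] [ 0.      0.6404  0.768  -0.    ]
(array([0.0084, 0.0003, 0.1841]), array([-0.    ,  0.    , -0.0004]))
[[313.0, 268.0], [313.1, 460.9], [313.2, 163.4], [313.3, 158.9]]
col 243 [73, 73, 82, 87, 87, 87, 85, 87, 87, 86, 88, 87, 87, 89, 89, 66, 58, 76, 70, 77, 89, 89, 89, 89, 98, 104, 112, 119, 126, 134, 141, 142, 142, 142, 142, 143, 144, 143, 142, 143, 144, 143, 143, 138, 138, 143, 143, 143]
col 436 [83, 82, 82, 82, 82, 82, 82, 82, 82, 82, 82, 82, 82, 82, 81, 83, 82, 82, 83, 78, 76, 62, 43, 34, 33, 32, 34, 33, 25, 25, 24, 27, 29, 32, 31, 32, 33, 32, 34, 33, 33, 34, 32, 34]
col 139 [99, 96, 95, 94, 95, 95, 94, 93, 92, 116, 144, 152, 157, 154, 145, 145, 149, 147, 145, 144, 142, 130, 107, 66, 59, 65, 89, 118, 132, 141, 142, 143, 143, 145, 145, 145, 145, 140, 145, 145, 145, 146, 146, 145, 145, 146, 145, 145]
[154, 154, 153, 151, 137, 112, 84, 107, 131, 153, 120, 137, 146, 136, 147, 145, 149, 147, 146, 147, 146, 145, 146, 148, 147, 146, 146, 146, 147, 146, 146, 146, 146, 147, 145, 143, 137, 137, 145, 145, 145, 145, 145, 144, 145, 145, 146, 145, 146, 137, 145, 144, 145, 144, 146, 145, 143, 145, 144, 145, 145, 143, 144, 143, 144, 144, 144, 145, 144, 144, 144, 143, 134, 141, 143, 145, 145, 144, 145, 125, 68, 67, 66, 67, 66, 65, 66, 66, 67, 17]
```

>>> {"name": "drive_tool", "arguments": {
  "rows": [
    [[-1,0.0084,0,0.03,0,0,0],[-1,0.0084,0,0.09,0,0,0],[-1,0.0084,0,0.16,0,0,0],[-1,0.0084,0,0.21,0,0,0],[-1,0.0084,0,0.24,0,0,0],[-1,0.0084,0,0.25,0,0,0],[-1,0.0084,0,0.25,0,0,0],[-1,0.0084,0,0.25,0,0,0]]
  ]
}}

```text
time: 17.5
position: [578.6, 35.3, 109.0]
orientation: [0.0, 0.64, 0.768, 0.0]
force: [0.4, -0.8, -1.9]
width: 22.4
finger_force: 107.8
```

```bash
python3 - <<'E'
from fit import *
S=[]
for i in range(3): S.append(sensors.get_state()); eyes.capture('wrist')
for s in S: print(s['time'],s['position'].round(2),s['orientation'].round(4),s['force'].round(1))
m=np.mean([s['position'] for s in S],0); s['position']=m
print(tgt((578,34.7,77.3),np.radians(100.5),s))
E
```

```text
17.5 [578.64  35.31 108.97] [4.000e-04 6.402e-01 7.682e-01 4.000e-04] [ 0.4 -0.8 -1.9]
17.55 [578.71  35.3  109.13] [4.000e-04 6.402e-01 7.682e-01 5.000e-04] [-0.4  0.2 -1.7]
17.6 [578.7   35.34 109.2 ] [5.000e-04 6.402e-01 7.682e-01 5.000e-04] [ 1.6 -0.2 -1.3]
(array([-0.0019, -0.0033,  0.1272]), array([ 0.0002,  0.    , -0.0003]))
```

Aligned to within 1 mm. Press down in stages.

>>> {"name": "drive_tool", "arguments": {
  "rows": [
    [[-1,-0.001,-0.002,0.02,0,0,0],[-1,-0.001,-0.002,0.04,0,0,0],[-1,-0.001,-0.002,0.06,0,0,0],[-1,-0.001,-0.002,0.075,0,0,0],[-1,-0.001,-0.002,0.09,0,0,0],[-1,-0.001,-0.002,0.09,0,0,0]]
  ]
}}

```text
time: 18.25
position: [578.1, 35.1, 85.6]
orientation: [0.0, 0.64, 0.768, 0.0]
force: [2.7, 0.6, -2.1]
width: 22.5
finger_force: 108.8
```

>>> {"name": "drive_tool", "arguments": {
  "rows": [
    [[-1,0,0,0.01,0,0,0],[-1,0,0,0.02,0,0,0],[-1,0,0,0.03,0,0,0],[-1,0,0,0.038,0,0,0],[-1,0,0,0.038,0,0,0]]
  ]
}}

```text
time: 18.75
position: [576.4, 34.9, 77.3]
orientation: [-0.001, 0.64, 0.768, -0.001]
force: [-5.8, 0.4, 12.9]
width: 22.5
finger_force: 110.7
```

>>> {"name": "drive_tool", "arguments": {
  "rows": [
    [[-1,0,0,0.004,0,0,0],[-1,0,0,0.008,0,0,0],[-1,0,0,0.008,0,0,0]]
  ]
}}

```text
time: 19.05
position: [576.4, 34.9, 77.2]
orientation: [-0.001, 0.64, 0.768, -0.001]
force: [-12.4, 0.0, 28.7]
width: 23.0
finger_force: 113.2
```

```bash
python3 - <<'E'
from fit import *
for i in range(2):
  s=sensors.get_state(); print(s['time'],s['position'],s['force'],s['torque'],s['orientation']); eyes.capture('wrist')
E
```

```text
19.05 [576.43960537  34.91974095  77.22961601] [-1.23862528e+01  1.43993836e-02  2.86834813e+01] [-0.23416406  2.30759374  0.04870023] [-8.98295616e-04  6.40162226e-01  7.68238989e-01 -6.10449455e-04]
19.1 [576.44520998  34.91204351  77.21269798] [-11.71387449   0.32983316  28.19077099] [-0.2072139   2.32078895 -0.02721459] [-8.78887511e-04  6.40173421e-01  7.68229698e-01 -5.90612425e-04]
```

Seated: the force climbs with no further travel, at the expected height. Relax, release and back off, then verify.

>>> {"name": "drive_tool", "arguments": {
  "rows": [
    [[-1,0,0,-0.006,0,0,0],[-1,0,0,-0.008,0,0,0],[0.1,0,0,-0.008,0,0,0],[0.1,0,0,-0.008,0,0,0],[0.1,0,0,-0.008,0,0,0],[0.1,0,0,-0.008,0,0,0],[0.1,0,0,-0.1,0,0,0],[0.1,0,0,-0.25,0,0,0],[0.1,0,0,-0.4,0,0,0],[0.1,0,0,-0.52,0,0,0],[0.1,0,0,-0.52,0,0,0]]
  ],
  "force": 20
}}

```text
time: 20.25
position: [580.9, 35.1, 209.3]
orientation: [0.003, 0.64, 0.768, 0.003]
force: [0.2, -0.2, 0.1]
width: 47.1
finger_force: 0.0
```

```bash
python3 - <<'E'
from fit import *
eyes.capture('wrist')
s,im,C=wshot('w12'); print(s['time'],s['position'],s['orientation'],s['force'],s['width'])
print([(np.round(r['centre'],1),r['confidence']) for r in finder.search_frame('wrist','cover_grip')[:2]])
c,q=np.cos(1.754),np.sin(1.754)
W=lambda p:np.array([578+c*p[0]-q*p[1],34.7+q*p[0]+c*p[1],p[2]])
exp=w2px(C,[W(p) for p in [(-60.5,-38,74),(-60.5,38,74),(60.5,38,74),(60.5,-38,74)]]); print('expected cap corners',exp.round(1).tolist())
hsv=cv2.cvtColor(im,cv2.COLOR_BGR2HSV); g=hsv[...,2].astype(int)
ctr=exp.mean(0); e=lambda a,b:a+(b-a)*np.linspace(0,1,7)[1:-1,None]
# edge search normal to each expected side
for i in range(4):
    a,b=exp[i],exp[(i+1)%4]; m=(a+b)/2; n=(m-ctr)/np.linalg.norm(m-ctr); pts=e(a,b)
    prof=np.array([[g[tuple(np.clip((p+n*t).round().astype(int)[::-1],0,[479,639]))] for t in range(-14,15)] for p in pts])
    print(i,n.round(2),[pr.tolist() for pr in prof[[0,2,4]]])
E
```

```text
20.3 [579.42753531  35.05667446 206.92392147] [0.00174656 0.6402154  0.76819122 0.00185535] [-0.15388506  0.19797833 -0.83399361] 46.659589744422256
[(array([572.7,  42.9,  73.6]), 0.74)]
expected cap corners [[362.7, 308.2], [259.3, 308.7], [251.4, 139.2], [369.0, 139.0]]
0 [0. 1.] [[139, 137, 136, 139, 138, 138, 138, 134, 137, 136, 142, 131, 104, 119, 196, 202, 201, 197, 196, 199, 194, 197, 201, 197, 196, 194, 197, 198, 194], [97, 80, 80, 84, 83, 84, 78, 97, 138, 139, 134, 133, 112, 66, 79, 88, 139, 144, 138, 140, 140, 113, 121, 121, 115, 121, 187, 208, 205], [143, 139, 142, 141, 142, 143, 137, 140, 138, 142, 139, 121, 119, 127, 134, 130, 133, 130, 126, 130, 208, 210, 210, 205, 206, 204, 206, 204, 203]]
1 [-1.  0.] [[143, 143, 146, 146, 145, 145, 150, 147, 146, 146, 146, 147, 145, 138, 121, 161, 197, 197, 198, 196, 197, 200, 198, 200, 200, 201, 203, 201, 205], [146, 148, 147, 150, 150, 147, 148, 145, 150, 148, 152, 149, 143, 138, 128, 176, 204, 200, 201, 202, 202, 204, 203, 206, 204, 204, 208, 210, 206], [149, 150, 148, 154, 145, 153, 151, 150, 153, 154, 152, 151, 148, 144, 128, 14
[... 268 characters left out ...]
, 146, 143, 142, 141, 142, 122, 71, 68, 102, 142, 142, 148, 150, 157, 158, 137, 88, 92, 136, 209, 202], [144, 142, 142, 142, 138, 138, 139, 145, 141, 141, 143, 140, 134, 124, 88, 89, 109, 113, 110, 108, 105, 94, 100, 111, 101, 105, 215, 209, 209]]
3 [ 1. -0.] [[145, 145, 141, 144, 142, 145, 140, 144, 140, 130, 115, 105, 136, 160, 132, 101, 106, 106, 105, 107, 105, 104, 106, 105, 108, 106, 106, 104, 109], [141, 140, 140, 143, 140, 141, 137, 141, 140, 132, 113, 108, 145, 161, 124, 102, 105, 106, 105, 106, 103, 104, 104, 103, 108, 103, 104, 106, 74], [135, 138, 139, 138, 142, 134, 137, 141, 137, 129, 114, 108, 141, 158, 139, 183, 207, 205, 204, 198, 201, 204, 201, 207, 206, 153, 121, 121, 123]]
```

Image edges fit the home pose within about 1 mm. I'll verify the height by touching the rib top (expected z = 109) near both ends with shut fingers.

```bash
python3 - <<'E'
from fit import *
s=sensors.get_state(); d=np.array([np.cos(1.754),np.sin(1.754)])
for e in (25,-25): print(tgt((577.2+d[0]*e,34.7+d[1]*e,114),np.radians(100.5),s))
E
```

```text
(array([0.0989, 0.0004, 0.3593]), array([-0.0002, -0.    , -0.0003]))
(array([-0.1011,  0.0008,  0.3593]), array([-0.0002, -0.    , -0.0003]))
```

>>> {"name": "drive_tool", "arguments": {
  "rows": [
    [[-1,0.1,-0.004,0.1,0,0,0],[-1,0.1,-0.004,0.2,0,0,0],[-1,0.1,-0.004,0.25,0,0,0],[-1,0.1,-0.004,0.3,0,0,0],[-1,0.1,-0.004,0.33,0,0,0],[-1,0.1,-0.004,0.35,0,0,0],[-1,0.1,-0.004,0.36,0,0,0],[-1,0.1,-0.004,0.36,0,0,0]]
  ]
}}

```text
time: 21.2
position: [572.4, 59.2, 114.6]
orientation: [0.0, 0.64, 0.768, 0.0]
force: [0.4, -0.1, 0.3]
width: -0.0
finger_force: 0.0
```

>>> {"name": "drive_tool", "arguments": {
  "rows": [
    [[-1,0,0,0.01,0,0,0],[-1,0,0,0.018,0,0,0],[-1,0,0,0.024,0,0,0],[-1,0,0,0.024,0,0,0]]
  ]
}}

```text
time: 21.6
position: [572.4, 59.4, 109.1]
orientation: [0.0, 0.64, 0.768, 0.0]
force: [-1.9, -0.3, 3.7]
width: 0.3
finger_force: 2.1
```

>>> {"name": "drive_tool", "arguments": {
  "rows": [
    [[-1,0,0,0.006,0,0,0],[-1,0,0,0.006,0,0,0]]
  ]
}}

```text
time: 21.8
position: [572.4, 59.4, 109.1]
orientation: [0.0, 0.64, 0.768, 0.0]
force: [-5.9, -0.3, 16.3]
width: 0.2
finger_force: 7.9
```

>>> {"name": "drive_tool", "arguments": {
  "rows": [
    [[-1,0,0,-0.05,0,0,0],[-1,-0.1,0,-0.06,0,0,0],[-1,-0.2,0,-0.04,0,0,0],[-1,-0.2,0,-0.02,0,0,0],[-1,-0.2,0,-0.006,0,0,0],[-1,-0.2,0,0,0,0,0],[-1,-0.2,0,0,0,0,0]]
  ]
}}

```text
time: 22.5
position: [581.3, 8.9, 109.1]
orientation: [0.001, 0.64, 0.768, -0.001]
force: [-5.4, -5.7, 15.9]
width: -0.2
finger_force: 8.2
```

Both ends stop hard at z = 109.1, so the cover is flush. Retract and hand in.

>>> {"name": "drive_tool", "arguments": {
  "rows": [
    [[-1,0,0,-0.05,0,0,0],[-1,0,0,-0.2,0,0,0],[-1,0,0,-0.4,0,0,0],[-1,0,0,-0.4,0,0,0],[-1,0,0,-0.4,0,0,0],[-1,0,0,-0.4,0,0,0],[-1,0,0,-0.4,0,0,0],[-1,0,0,-0.4,0,0,0]]
  ]
}}

```text
time: 23.3
position: [580.2, 10.3, 205.5]
orientation: [-0.001, 0.64, 0.768, -0.001]
force: [-0.3, -0.6, -0.2]
width: -0.1
finger_force: 0.0
```

```bash
python3 -c "
from rig import env; print(env.sign_off())"
```

```text
the job is handed in; nothing more can be done
None
```

The larger gear is on the shaft and the longer cover is pressed home (both rib ends stop hard at z = 109.1 mm, expected 109), the gripper is clear, and the job was handed in at about 23 s; sign-off returned no verdict, and I inferred that the clips snapped from that height.

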